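# Set the carton gauge's sliding leg and lock its cam lever

## Robot

A 6-joint arm with a two-finger parallel gripper is mounted at the origin on the work surface. World frame = base frame: x ahead of the robot, y to its left, z up, the work surface at z = 0. Lengths are in m, angles in degrees, forces in N, time in s.
With the tool pointing down it reaches from about 0.35 to 0.875 m from the base axis. Payload 4.2 kg.
Tool frame: the origin (TCP) lies midway between the tips of the shut fingers; the grasp point (between the pads) lies 19 mm behind it (hold_point_z is the z of the grasp point in the tool frame, in m); z points along the fingers, y is the direction in which the jaws open and shut (so a half turn about z gives the same grasp; the last joint's range is limited). The gripper opens to 87 mm and grips with 3 to 60 N. Pads are 19 mm wide; open, the fingers measure 117 mm over their backs; the gripper's body (75 mm by 190 mm) begins 51 mm behind the grasp point.
Start: joints at [14.817, 22.042, 0.453, 0, -68.411, -14.817], TCP at [0.625, 0, 0.223] pointing down, gripper open.
Joint ranges: [-179.83, 179.83], [-69.29, 118.12], [-61.27, 80.66], [-181.25, 117.63], [-171.15, -9.14], [-177.46, 177.46]. Speed limits (degrees/s): [159.86, 159.86, 180, 180, 180, 180].

## Interface

Orientations are given as a 3x3 rotation matrix whose columns are the frame's x, y, z axes.
In Python, from station import * gives the robot as it stands. The module is installed in compiled form; this text tells all that it offers.
- The arm moves only by the tool jog_arm, never from a script. Its argument "moves" is a list of rows, each a list of 7 numbers: the closure, from -1 (fully open) to 1 (shut), then the shift along the tool's x, y, z in m, then the turn, a rotation vector about the tool's x, y, z in rad. In form: [[gripper, x, y, z, wx, wy, wz], ...]. A call has exactly 10 rows; each row is the pose to reach, as a shift and turn from the pose commanded when the call began, along the tool's axes at that moment; what a row does not reach only later rows make up. A row lasts 1/12 s, in which the tool goes at most 41.7 mm and 7.16 degrees, less where a joint would pass 70% of its speed; a pose out of reach is approached as far as the arm can. A call with a gripper value outside its range is refused whole. The fingers move at their own pace and stop on an object; the grip force is fixed at half the most. Time passes only in rows, so rows that repeat a pose let the fingers close, or fill a call up. It gives the time, the measured TCP pose, the force and the opening at its end, in the units of the state.
- sense(): the state, without advancing time (a new reading comes with each control period).
- capture(name): name is "scene" or "side" or "wrist"; returns a dict with "frame" (420x560x3 uint8, red, green, blue), "fov_y" (degrees; the focal length in pixels is half the picture's height over the tangent of half this angle, whatever the lens; pixels are square), "cx", "cy" (the principal point, pixels), "world_from_camera" (4x4, takes a point from camera to world coordinates). Camera axes: x right, y down, z forward; pixel columns grow to the right and rows downward; lengths in m; the calibration is good to about 2 mm. A picture is of the moment at which its call begins. There is no depth.
- finish_job(): hands the job in, once; it reports no verdict.
The state is a dict: "time_s": time; "joints": joint angles; "joint_velocities": joint speeds; "effort": joint torques, N m; "tcp_pos": TCP position; "ee_rot": TCP orientation; "wrist_force": force on the tool from outside, world axes, zero at the start; "moment": the same for the moment, N m; "gripper_width": opening from 0.0 (shut) to 1.0 (fully open).
Only numpy, scipy, OpenCV 4.12 (cv2) and the standard library are available. Lean on these libraries where they do the work, as an engineer would, in place of code of your own. Each camera call takes 0.05 s, during which the arm holds its last target.

## Task

Set the carton gauge on the packing bench: slide its sprung sliding leg out until the index tongue lines up with the pointer clip on the rule, and, holding the leg there by its upright plate, push the leg's cam lever all the way over to closed. The cam alone does not hold against the spring, so finish while still holding the leg at the pointer with the lever closed: do not let go. Leave the pointer clip and the things lying around the gauge where they are.

Things in the scene. Friction and masses are not known exactly. Their poses are not given: they have to be found in the camera images.
- gauge: Carton gauge fixed to the bench: plywood board 210 x 400 x 12 mm, two rails along y, an upright fixed leg (top 117 mm, 16 thick) centred at y = -175 mm, a low end block (top 34 mm) at y = +173 mm. Origin at table height under the gauge. y runs along the rails from fixed leg to sliding leg, x across them towards the cam lever's side, z up; all its parts share these axes.
- leg (a joint): Travel of the sliding leg along the gauge's +y, 0 (fully in, its start; plate at gauge y = -70 mm) to 0.12 m. A spring always draws it back to 0 with 3 to 5 N, even with the lever closed. The leg's low carriage (top 27 mm above the table) reaches x -50 to +60, y -18 to +70 mm from the plate's origin.
- leg_plate (a point): Upright aluminium plate of the sliding leg, the part to hold, from above with a finger on each face: 14 mm thick along y, x from -50 to +65 mm, top 105 mm above the table; origin at table height, mid-thickness. Take it near x = -28 mm, clear of the open lever; a light pinch can slide along it, still holding the leg in y: going +x, the +y finger pushes the lever closed. Tips 50 mm above the table clear the rest.
- leg_index (a point): End of the index tongue, a 5 mm wide aluminium bar that sticks out of the sliding leg towards -x at 22 mm height; the point is 82 mm towards -x of the plate's origin, in the plate's mid-plane.
- pointer (a joint): Place of the pointer clip along the rule, on the same scale as joint leg (m): the leg is at the pointer when both read the same. 0.035 to 0.105. Stiff (8 N); it is not to be moved.
- pointer_tip (a point): Tip of the pointer clip, a black block 26 x 16 x 12 mm (top 27 mm above the table) on the steel rule at the -x edge of the board, with a 4 mm wide nose towards the leg. The leg is right when leg_index lies opposite it: same y in the gauge's frame.
- cam_lever (a joint): Cam lever on the sliding leg's carriage, hinged about an axis along y: 0 = closed (leaning 0.45 rad towards +x from upright, against its stop), grows as it opens towards -x, up to 0.95 rad (leaning 0.5 rad towards -x). It starts open at 0.75 to 0.95. It stays where it is left and takes about 0.09 N m to turn. At 50 mm height it needs a push of about 4 N.
- lever_pivot (a point): Cam lever's hinge, on the carriage 45 mm towards +x and 29 mm towards +y of the plate's origin, 26 mm above the table.
- lever_tip (a point): Top end of the cam lever, 75 mm from its hinge: a dark steel paddle 8 mm thick, 34 mm wide along y (from 12 to 46 mm towards +y of the plate's mid-plane, so 5 mm clear of the plate's face). Open, it leans to x = +5 mm of the plate's origin at most.
- tape_roll: Bystander: cardboard tape roll standing flat, 90 mm across, 48 mm high; origin at its underside. Leave alone.
- small_carton: Bystander: small carton 80 x 120 x 60 mm; origin at its underside. Leave alone.
- notebooks: Bystander: stack of notebooks 148 x 105 x 34 mm; origin at its underside. Leave alone.

How it is judged:
By the outcome, as a careful person would: the job done as asked, in the order asked, and still so for the second after the job is handed in, while the arm keeps its last pose, push and grip.
It also fails if it takes over 45 s, if anything falls off the work surface, if the arm or the gripper's body presses on something with over 40 N, if the wrist force passes 120 N, or if a joint passes its speed limit or range.

## Working session

There is one attempt and no reset: what is moved stays moved. The work goes in short steps, Python scripts to look and compute and a tool call to move; the robot and the scene stay as the last step left them, time stands still between calls to the robot, and variables do not carry over. Pictures are saved under pics/ and viewed, and the job is handed in when it is done.

Besides the shell and the picture viewer there is one more tool, called after "Emit:" as a command line: name --pt "numbers of a row" for each row, then --argument value for the rest. jog_arm: Moves the arm, as the interface text tells. Its arguments: {"type":"object","properties":{"moves":{"type":"array"}},"required":["moves"]}

```bash
mkdir -p pics && cat > h.py <<'E'
from station import *
import numpy as np, cv2
def snap(n,tag):
    c=capture(n); cv2.imwrite(f'pics/{tag}.png',c['frame'][:,:,::-1]); np.savez(f'{tag}.npz',**c); return c
def load(tag): return dict(np.load(f'{tag}.npz'))
def ray(c,u,v):
    f=c['frame'].shape[0]/2/np.tan(np.radians(float(c['fov_y']))/2)
    T=c['world_from_camera']; d=T[:3,:3]@np.array([(u-c['cx'])/f,(v-c['cy'])/f,1]); return T[:3,3],d
def onz(c,u,v,z):
    o,d=ray(c,u,v); return o+d*(z-o[2])/d[2]
def proj(c,P):
    f=c['frame'].shape[0]/2/np.tan(np.radians(float(c['fov_y']))/2)
    T=c['world_from_camera']; p=T[:3,:3].T@(np.array(P)-T[:3,3]); return np.array([c['cx']+f*p[0]/p[2],c['cy']+f*p[1]/p[2]])
E
python3 - <<'E'
from h import *
s=sense(); print(s)
for n in ['scene','side','wrist']:
    c=snap(n,n+'0'); print(n,c['fov_y'],c['cx'],c['cy'],c['world_from_camera'].round(3).tolist())
E
```

```text
{'time_s': 0.0, 'joints': array([ 1.48183099e+01,  2.20897406e+01,  3.78963404e-01, -2.88491638e-02,
       -6.84114008e+01, -1.48173223e+01]), 'joint_velocities': array([-0.03585854, -0.04730809,  0.02110186,  0.04883317,  0.09240864,
       -0.03079121]), 'effort': array([ 5.69075401e-04, -3.90661991e+01,  1.87403029e+01,  4.22001421e+00,
        1.09914420e-02, -1.81494070e-04]), 'tcp_pos': array([6.24388055e-01, 3.48487010e-05, 2.21465151e-01]), 'ee_rot': array([[-1.68423432e-04, -9.99997607e-01, -2.18118583e-03],
       [-9.99999981e-01,  1.68626119e-04, -9.27416790e-05],
       [ 9.31092619e-05,  2.18117017e-03, -9.99997617e-01]]), 'wrist_force': array([ 0.33352458, -0.5679501 ,  0.16448012]), 'moment': array([-0.04170876,  0.00413919,  0.03285203]), 'gripper_width': 0.9981109515534841}
scene 52.98766074884953 284.3909164428359 204.15782975318155 [[0.285, 0.817, -0.502, 0.999], [0.959, -0.236, 0.16, -0.198], [0.012, -0.526, -0.85, 0.823], [0.0, 0.0, 0.0, 1.0]]
side 51.55202007738738 283.7728698990656 202.82091959541208 [[-0.888, -0.257, 0.381, 0.246], [-0.46, 0.499, -0.735, 0.566], [-0.001, -0.828, -0.561, 0.536], [0.0, 0.0, 0.0, 1.0]]
wrist 59.069362384044 275.84619324633803 209.118681062222 [[-1.0, 0.002, -0.001, 0.625], [0.001, 0.967, 0.256, -0.069], [0.001, 0.256, -0.967, 0.384], [0.0, 0.0, 0.0, 1.0]]
```

View pics/scene0.png

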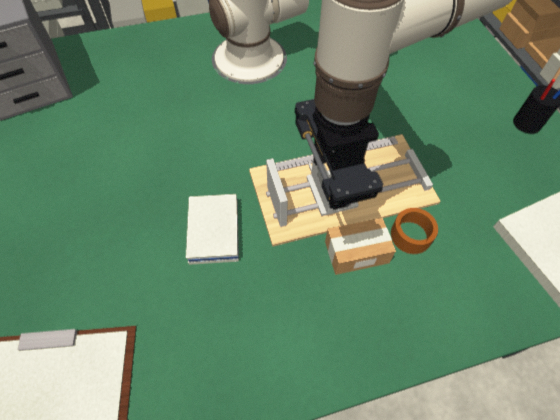

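View pics/side0.png

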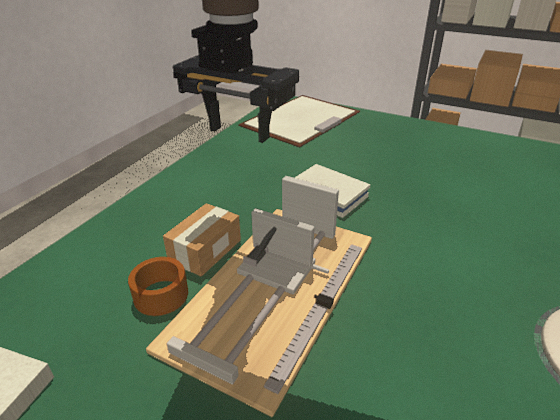

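View pics/wrist0.png

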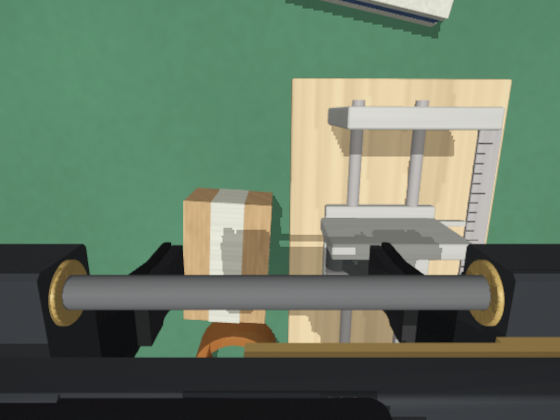

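```bash
python3 - <<'E'
from h import *
c=load('side0')
im=c['frame']; big=cv2.resize(im[170:415,140:380,::-1],None,fx=2.4,fy=2.4,interpolation=cv2.INTER_CUBIC); cv2.imwrite('pics/side0z.png',big)
s=load('scene0');big=cv2.resize(s['frame'][120:280,230:450,::-1],None,fx=3.5,fy=3.5,interpolation=cv2.INTER_CUBIC); cv2.imwrite('pics/scene0z.png',big)
for c,p in [(load('side0'),[(371,236),(149,350),(273,411),(280,210)]),(s,[(250,165),(272,240),(437,203),(405,137)])]:
    for q in p: print(q,onz(c,*q,0.012).round(4))
E
```

```text
(371, 236) [ 0.4002 -0.0968  0.012 ]
(149, 350) [0.601  0.3017 0.012 ]
(273, 411) [0.3994 0.3003 0.012 ]
(280, 210) [ 0.597  -0.0934  0.012 ]
(250, 165) [ 0.3917 -0.0938  0.012 ]
(272, 240) [ 0.6001 -0.0974  0.012 ]
(437, 203) [0.6143 0.2893 0.012 ]
(405, 137) [0.4141 0.3034 0.012 ]
```

View pics/side0z.png

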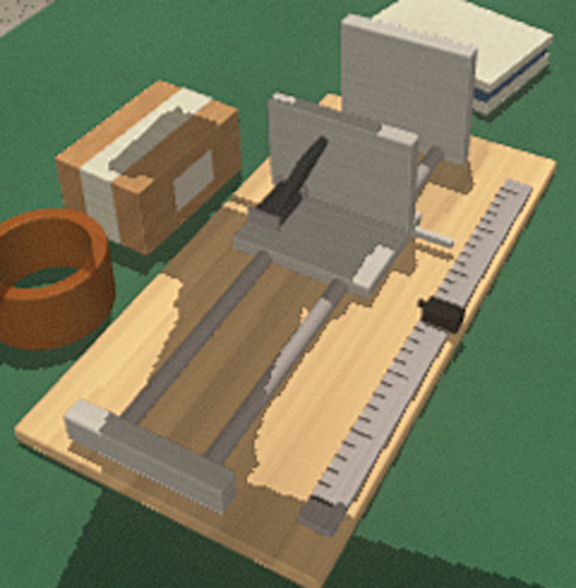

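View pics/scene0z.png

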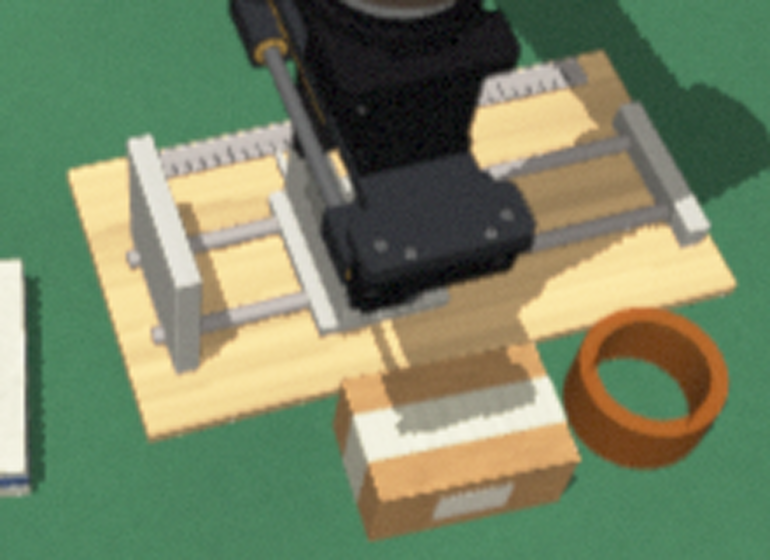

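```bash
python3 - <<'E'
from h import *
def edges(c,guess,tag):
    im=c['frame'].astype(float)
    # green table: g>r ; others r>=g
    m=(im[:,:,0]-im[:,:,1])
    out=[]
    for a,b in guess:
        a=np.array(a,float);b=np.array(b,float);L=np.linalg.norm(b-a);t=(b-a)/L;n=np.array([-t[1],t[0]])
        pts=[]
        for s in np.linspace(0.08,0.92,60):
            p=a+s*(b-a); ds=np.arange(-8,8.01,.25)
            q=(p+ds[:,None]*n).astype(np.float32)
            v=cv2.remap(m.astype(np.float32),q[:,0].reshape(1,-1),q[:,1].reshape(1,-1),cv2.INTER_LINEAR)[0]
            k=np.where(np.diff(np.sign(v))!=0)[0]
            if len(k)==1: pts.append(p+ds[k[0]]*n+.125*n)
        pts=np.array(pts,np.float32)
        # to world
        W=np.array([onz(c,*p,0.012)[:2] for p in pts],np.float32)
        l=cv2.fitLine(W,cv2.DIST_HUBER,0,1e-4,1e-4).ravel()
        r=np.abs((W-l[2:])@np.array([-l[1],l[0]]))
        print(tag,len(pts),'dir',l[:2].round(4),'pt',l[2:].round(4),'res',np.median(r).round(5))
edges(load('side0'),[((371,237),(273,414)),((146,350),(180,320))],'side -x edge, +x edge')
edges(load('scene0'),[((250,168),(272,243)),((272,243),(325,235)),((250,165),(290,155)),((378,145),(403,136)),((404,137),(438,202))],'scene -y,+x,-x,-x2,+y')
E
```

```text
side -x edge, +x edge 59 dir [0.0032 1.    ] pt [0.396  0.1381] res 0.00015
side -x edge, +x edge 60 dir [0.0032 1.    ] pt [0.6083 0.2689] res 0.00012
scene -y,+x,-x,-x2,+y 60 dir [ 1.    -0.004] pt [ 0.5177 -0.1007] res 0.00013
scene -y,+x,-x,-x2,+y 59 dir [0.0044 1.    ] pt [ 0.6139 -0.0416] res 0.00015
scene -y,+x,-x,-x2,+y 59 dir [0.0474 0.9989] pt [ 0.4018 -0.0342] res 0.00044
scene -y,+x,-x,-x2,+y 60 dir [ 0.0364 -0.9993] pt [0.4033 0.2607] res 0.00052
scene -y,+x,-x,-x2,+y 52 dir [ 1.     -0.0044] pt [0.4941 0.3003] res 0.00082
```

```bash
python3 - <<'E'
from h import *
O=np.array([0.5028,0.1005]); a=0.004
def g2w(x,y,z): return [O[0]+x+a*y, O[1]+y-a*x, z]
for t in ['side0','scene0','wrist0']:
    c=load(t); im=cv2.resize(c['frame'][:,:,::-1],None,fx=3,fy=3,interpolation=cv2.INTER_CUBIC)
    y=-.07
    for p in [(-.05,y+.007,.105),(.065,y+.007,.105),(-.05,y-.007,.105),(.065,y-.007,.105),(-.05,y+.07,.027),(.06,y+.07,.027),(-.082,y,.022),(-.105,-.2,.012),(-.105,.2,.012),(.105,.2,.012),(.105,-.2,.012),(-.06,-.167,.117)]:
        q=(proj(c,g2w(*p))+.5)*3-.5; cv2.circle(im,tuple(int(v) for v in q.round()),3,(255,0,255),1)
    if t=='side0': im=im[500:1260,400:1200]; im=im[:600]
    elif t=='scene0': im=im[350:800,700:1350]
    else: im=im[200:800,850:1650]
    cv2.imwrite(f'pics/{t}m.png',im)
c=load('side0')
im=c['frame'][280:320,300:350,::-1]
cv2.imwrite('pics/ptr.png',cv2.resize(c['frame'][250:320,290:350,::-1],None,fx=8,fy=8,interpolation=cv2.INTER_NEAREST))
E
```

```text
(no output)
```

View pics/side0m.png

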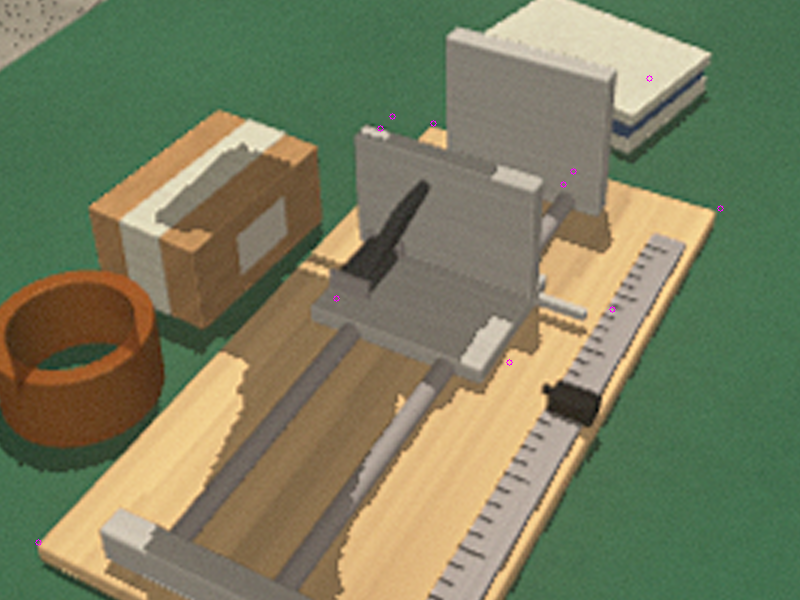

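View pics/wrist0m.png

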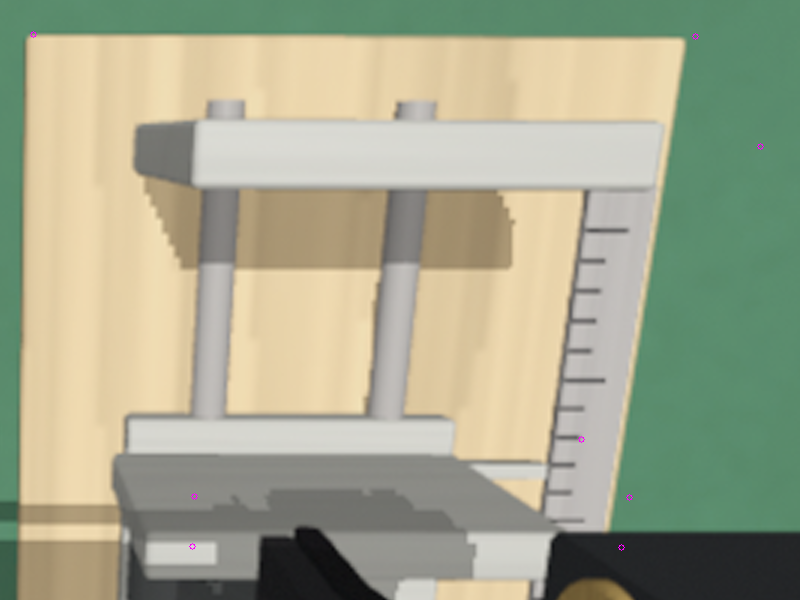

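View pics/ptr.png

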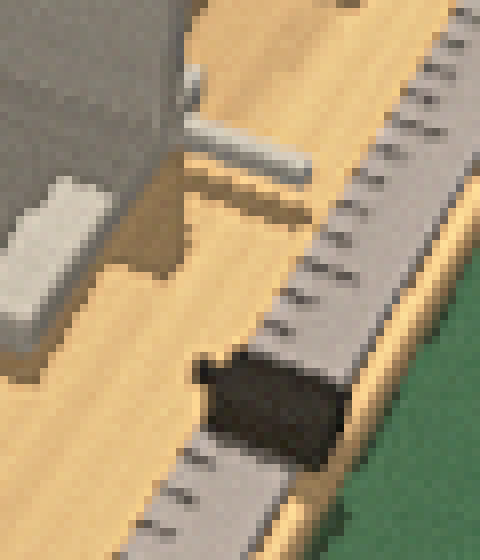

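```bash
python3 - <<'E'
from h import *
c=load('side0'); k=lambda U,V:((U+400.5)/3-.5,(V+500.5)/3-.5)
for n,p,z in [('plate +y right',(541,183),.105),('plate +y left',(357,133),.105),('plate -y right',(543,174),.105),('plate -y left',(366,126),.105),('tongue end',(585,314),.022),('carr R',(481,375),.027),('carr L',(313,307),.027),('fixed R',(613,78),.117),('fixed L',(449,35),.117)]:
    print(n,onz(c,*k(*p),z).round(4))
k=lambda U,V:(290+(U+.5)/8-.5,250+(V+.5)/8-.5)
for n,p,z in [('nose tip top',(205,367),.025),('nose tip top',(205,367),.022),('clip top corners',(240,350),.027),('',(350,390),.027),('tongue top end -y',(315,160),.0245),('tongue top end +y',(307,176),.0245)]:
    print(n,onz(c,*k(*p),z).round(4))
c=load('wrist0');k=lambda U,V:((U+850.5)/3-.5,(V+200.5)/3-.5)
for n,p,z in [('plate top -y L',(128,530),.105),('plate top -y R',(556,533),.105),('fixed R +y',(655,188),.117),('fixed L',(195,188),.117),('tongue end',(548,470),.0245)]:
    print('w',n,onz(c,*k(*p),z).round(4))
E
```

```text
plate +y right [0.4635 0.0421 0.105 ]
plate +y left [0.5767 0.0474 0.105 ]
plate -y right [0.4659 0.0342 0.105 ]
plate -y left [0.5757 0.039  0.105 ]
tongue end [0.4326 0.0422 0.022 ]
carr R [0.462  0.1166 0.027 ]
carr L [0.5704 0.113  0.027 ]
fixed R [ 0.4615 -0.0567  0.117 ]
fixed L [ 0.571  -0.0561  0.117 ]
nose tip top [0.4279 0.1069 0.025 ]
nose tip top [0.429  0.1042 0.022 ]
clip top corners [0.4229 0.1012 0.027 ]
 [0.3993 0.1012 0.027 ]
tongue top end -y [0.4316 0.0407 0.0245]
tongue top end +y [0.4313 0.0461 0.0245]
w plate top -y L [0.5847 0.0327 0.105 ]
w plate top -y R [0.4705 0.0338 0.105 ]
w fixed R +y [ 0.4651 -0.0568  0.117 ]
w fixed L [ 0.5735 -0.057   0.117 ]
w tongue end [0.4317 0.0409 0.0245]
```

Emit:
jog_arm --pt "-1 -0.004 0.014 0.004 0 0 0.12" --pt "-1 -0.008 0.028 0.008 0 0 0.24" --pt "-1 -0.012 0.042 0.012 0 0 0.36" --pt "-1 -0.016 0.056 0.018 0 0 0.48" --pt "-1 -0.02 0.07 0.024 0 0 0.6" --pt "-1 -0.025 0.084 0.03 0 0 0.72" --pt "-1 -0.029 0.098 0.036 0 0 0.84" --pt "-1 -0.033 0.112 0.042 0 0 0.96" --pt "-1 -0.037 0.126 0.048 0 0 1.08" --pt "-1 -0.041 0.138 0.055 0 0 1.2"

```text
time_s: 0.98
tcp_pos: [0.4859, 0.0411, 0.1672]
ee_rot: [[-0.934, -0.357, -0.0], [-0.357, 0.934, 0.0], [0.0, 0.0, -1.0]]
wrist_force: [1.1, 0.1, 0.4]
gripper_width: 1.001
```

Emit:
jog_arm --pt "-1 0 0 0 0 0 0.1" --pt "-1 0 0 0 0 0 0.2" --pt "-1 0 0 0 0 0 0.3" --pt "-1 0 0 0 0 0 0.3708" --pt "-1 0 0 0 0 0 0.3708" --pt "-1 0 0 0 0 0 0.3708" --pt "-1 0 0 0 0 0 0.3708" --pt "-1 0 0 0 0 0 0.3708" --pt "-1 0 0 0 0 0 0.3708" --pt "-1 0 0 0 0 0 0.3708"

```text
time_s: 1.82
tcp_pos: [0.487, 0.041, 0.1675]
ee_rot: [[-1.0, -0.0, -0.0], [-0.0, 1.0, -0.0], [0.0, -0.0, -1.0]]
wrist_force: [-0.6, -0.7, 0.2]
gripper_width: 1.0
```

```bash
python3 - <<'E'
from h import *
s=sense(); print(s['time_s'],s['tcp_pos'].round(4),s['ee_rot'].round(4).tolist(),s['gripper_width'],s['joints'].round(1))
for n in ['wrist','side']: snap(n,n+'1')
E
```

```text
1.8167 [0.487  0.041  0.1675] [[-1.0, -0.0004, -0.0], [-0.0004, 1.0, -0.0], [0.0, -0.0, -1.0]] 0.9997275863348936 [  23.9   11.7  -22.9   -0.   -55.4 -113.9]
```

View pics/wrist1.png

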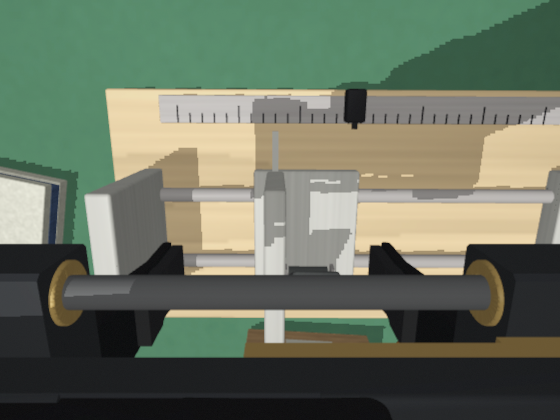

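View pics/side1.png

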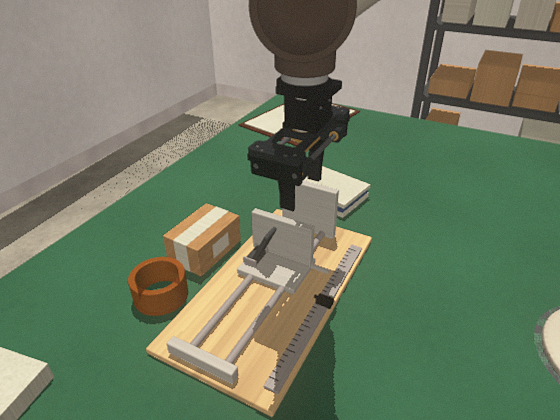

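```bash
python3 - <<'E'
from h import *
c=load('wrist1'); im=c['frame']
cv2.imwrite('pics/w1z.png',cv2.resize(im[80:230,240:390,::-1],None,fx=4,fy=4,interpolation=cv2.INTER_NEAREST))
for p,z in [((276,133),.0245),((355,127),.022),((355,127),.027)]: print(p,onz(c,*p,z).round(4))
print(im[133:140:2,268:284].sum(2)); print(im[126,346:364].sum(2) if 0 else im[123:130,346:364].sum(2))
print(im[240,255:295].sum(1))
E
```

```text
(276, 133) [0.4346 0.0415 0.0245]
(355, 127) [0.43   0.1057 0.022 ]
(355, 127) [0.4298 0.1047 0.027 ]
[[440 442 440 440 452 457 459 457 459 457 450 441 440 440 440 439]
 [444 442 444 444 457 457 458 458 458 456 452 445 445 442 442 444]
 [438 437 436 437 452 456 456 457 456 456 450 439 438 439 438 437]
 [430 430 430 430 451 457 456 457 458 457 446 433 430 430 430 428]]
[[394 335 268 309 330 256 133  83  90  86  89 190 302 318 271 290 352 373]
 [445 414 397 405 410 288 116  86  90  88  87 275 384 409 401 404 408 407]
 [443 441 442 441 441 310 116  87  87  87  87 311 418 441 440 440 440 439]
 [440 441 441 440 441 311 114  84  85  87  86 308 418 439 441 440 439 439]
 [440 441 440 441 441 310 116  83  87  86  83 309 418 441 441 441 439 439]
 [441 440 440 440 441 322 194 189 157 135 131 341 425 439 440 439 439 438]
 [437 436 435 437 438 384 354 356 335 324 326 403 436 437 437 438 436 438]]
[601 643 648 645 644 648 646 640 597 478 413 431 441 443 443 442 442 443
 444 590 635 631 625 621 621 623 623 620 582 522 437 423 438 441 445 449
 451 451 448 443]
```

View pics/w1z.png

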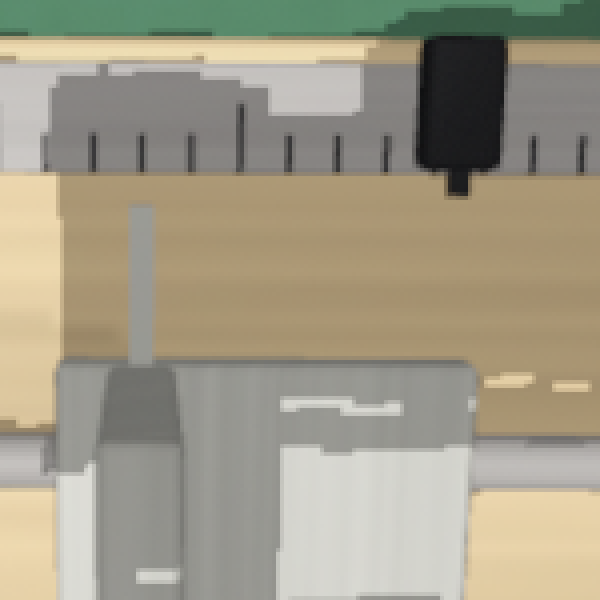

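Emit:
jog_arm --pt "-1 0 0 0.015 0 0 0" --pt "-1 0 0 0.03 0 0 0" --pt "-1 0 0 0.045 0 0 0" --pt "-1 0 0 0.06 0 0 0" --pt "-1 0 0 0.075 0 0 0" --pt "-1 0 0 0.088 0 0 0" --pt "-1 0 0 0.1 0 0 0" --pt "-1 0 0 0.108 0 0 0" --pt "-1 0 0 0.115 0 0 0" --pt "-1 0 0 0.115 0 0 0"

```text
time_s: 2.75
tcp_pos: [0.4863, 0.0408, 0.0514]
ee_rot: [[-1.0, 0.0, -0.002], [0.0, 1.0, -0.001], [0.002, -0.001, -1.0]]
wrist_force: [0.6, 0.5, -0.6]
gripper_width: 1.003
```

Emit:
jog_arm --pt "0.3 0 0 0 0 0 0" --pt "0.3 0 0 0 0 0 0" --pt "0.3 0 0 0 0 0 0" --pt "0.5 0 0 0 0 0 0" --pt "0.5 0 0 0 0 0 0" --pt "0.65 0 0 0 0 0 0" --pt "0.65 0 0 0 0 0 0" --pt "0.65 0 0 0 0 0 0" --pt "0.65 0 0 0 0 0 0" --pt "0.65 0 0 0 0 0 0"

```text
time_s: 3.58
tcp_pos: [0.487, 0.041, 0.0526]
ee_rot: [[-1.0, -0.0, 0.0], [-0.0, 1.0, -0.0], [-0.0, -0.0, -1.0]]
wrist_force: [-0.8, 0.0, -0.5]
gripper_width: 0.326
```

```bash
python3 - <<'E'
from h import *
for n in ['wrist','side']: snap(n,n+'2')
s=sense(); print(s['gripper_width']*87,s['wrist_force'])
a=load('side2')['frame'][170:350,180:400,::-1]; cv2.imwrite('pics/s2z.png',cv2.resize(a,None,fx=3,fy=3))
E
```

```text
20.79581959630645 [-0.21803656 -0.78744364 -0.48793133]
```

View pics/wrist2.png

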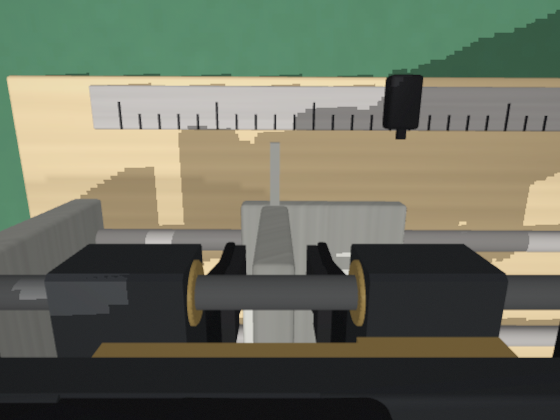

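View pics/s2z.png

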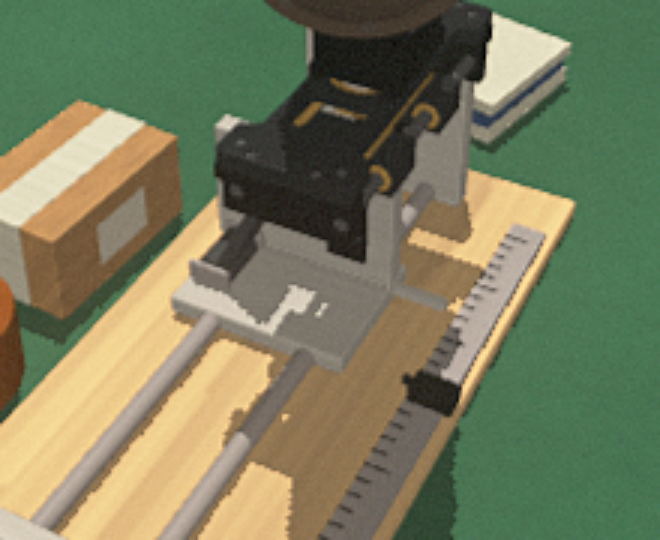

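Emit:
jog_arm --pt "0.66 0 0 0 0 0 0" --pt "0.66 0 0 0 0 0 0" --pt "0.66 0 0 0 0 0 0" --pt "0.66 0 0 0 0 0 0" --pt "0.66 0 0 0 0 0 0" --pt "0.66 0 0 0 0 0 0" --pt "0.66 0 0 0 0 0 0" --pt "0.66 0 0 0 0 0 0" --pt "0.66 0 0 0 0 0 0" --pt "0.66 0 0 0 0 0 0"

```text
time_s: 4.52
tcp_pos: [0.4869, 0.0409, 0.0525]
ee_rot: [[-1.0, 0.0, -0.0], [0.0, 1.0, -0.0], [0.0, -0.0, -1.0]]
wrist_force: [1.1, -4.3, -1.0]
gripper_width: 0.17
```

Emit:
jog_arm --pt "0.66 0 0.004 0 0 0 0" --pt "0.66 0 0.009 0 0 0 0" --pt "0.66 0 0.015 0 0 0 0" --pt "0.66 0 0.022 0 0 0 0" --pt "0.66 0 0.029 0 0 0 0" --pt "0.66 0 0.036 0 0 0 0" --pt "0.66 0 0.043 0 0 0 0" --pt "0.66 0 0.05 0 0 0 0" --pt "0.66 0 0.055 0 0 0 0" --pt "0.66 0 0.059 0 0 0 0"

```text
time_s: 5.35
tcp_pos: [0.4872, 0.1009, 0.0526]
ee_rot: [[-1.0, -0.001, 0.0], [-0.001, 1.0, -0.0], [-0.0, -0.0, -1.0]]
wrist_force: [3.8, -4.3, -1.3]
gripper_width: 0.17
```

Emit:
jog_arm --pt "0.66 0 0.001 0 0 0 0" --pt "0.66 0 0.002 0 0 0 0" --pt "0.66 0 0.003 0 0 0 0" --pt "0.66 0 0.003 0 0 0 0" --pt "0.66 0 0.003 0 0 0 0" --pt "0.66 0 0.003 0 0 0 0" --pt "0.66 0 0.003 0 0 0 0" --pt "0.66 0 0.003 0 0 0 0" --pt "0.66 0 0.003 0 0 0 0" --pt "0.66 0 0.003 0 0 0 0"

```text
time_s: 6.18
tcp_pos: [0.487, 0.103, 0.0526]
ee_rot: [[-1.0, 0.0, 0.0], [0.0, 1.0, 0.0], [-0.0, 0.0, -1.0]]
wrist_force: [2.6, -3.0, 0.2]
gripper_width: 0.173
```

```bash
cat >> h.py <<'E'
def meas(c,rt,rn,z1=.0245,z2=.024):
    """print tongue/nose edges rows"""
    im=c['frame'].astype(int)
E
python3 - <<'E'
from h import *
for n in ['wrist','side']: snap(n,n+'3')
im=load('wrist3')['frame']; cv2.imwrite('pics/w3z.png',cv2.resize(im[60:210,220:370,::-1],None,fx=4,fy=4,interpolation=cv2.INTER_NEAREST))
s=sense();print(s['tcp_pos'])
E
```

```text
[0.48701522 0.10302946 0.05260165]
```

View pics/w3z.png

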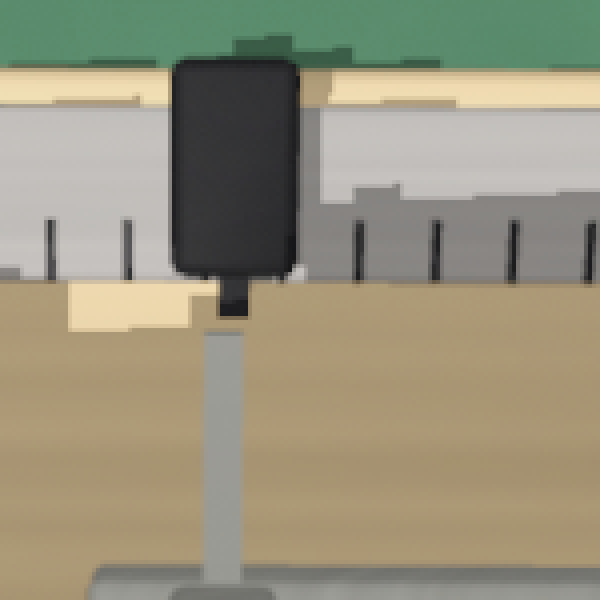

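View pics/side3.png

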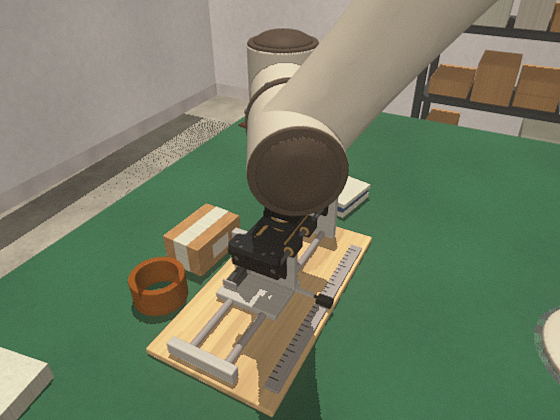

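Emit:
jog_arm --pt "0.66 0 0.0012 0 0 0 0" --pt "0.66 0 0.0012 0 0 0 0" --pt "0.66 0 0.0012 0 0 0 0" --pt "0.66 -0.002 0.0012 0 0 0 0" --pt "0.66 -0.005 0.0012 0 0 0 0" --pt "0.66 -0.009 0.0012 0 0 0 0" --pt "0.66 -0.013 0.0012 0 0 0 0" --pt "0.66 -0.017 0.0012 0 0 0 0" --pt "0.66 -0.02 0.0012 0 0 0 0" --pt "0.66 -0.02 0.0012 0 0 0 0"

```text
time_s: 7.12
tcp_pos: [0.5065, 0.1036, 0.0518]
ee_rot: [[-1.0, 0.001, -0.003], [0.001, 1.0, -0.001], [0.003, -0.001, -1.0]]
wrist_force: [-2.2, -4.3, -1.4]
gripper_width: 0.168
```

```bash
python3 - <<'E'
from h import *
for n in ['wrist','side']: snap(n,n+'4')
im=load('wrist4')['frame']; cv2.imwrite('pics/w4z.png',cv2.resize(im[0:200,200:400,::-1],None,fx=3,fy=3,interpolation=cv2.INTER_NEAREST))
im=load('side4')['frame']; cv2.imwrite('pics/s4z.png',cv2.resize(im[230:340,200:360,::-1],None,fx=4,fy=4,interpolation=cv2.INTER_NEAREST))
s=sense();print(s['tcp_pos'])
E
```

```text
[0.50652424 0.10375207 0.05188962]
```

View pics/w4z.png

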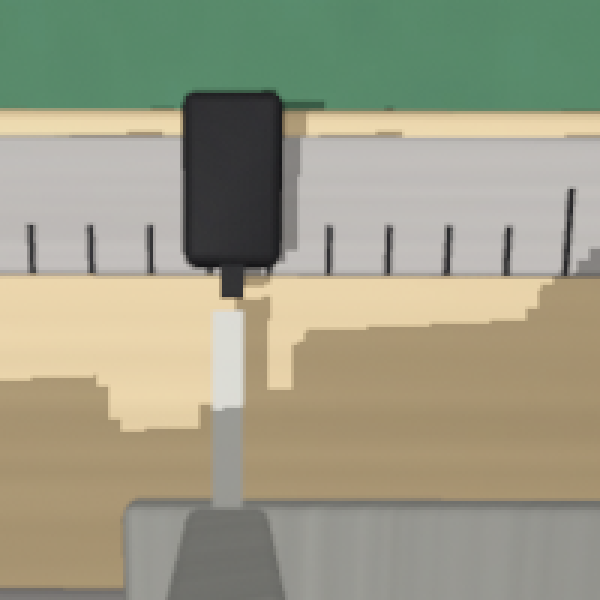

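View pics/s4z.png

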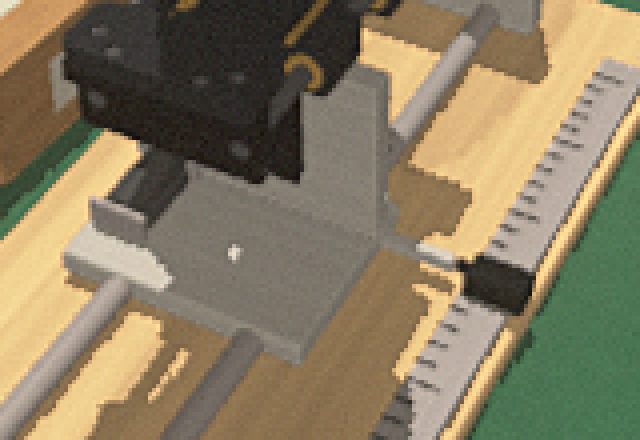

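Emit:
jog_arm --pt "0.66 0 0.0006 0 0 0 0" --pt "0.66 -0.002 0.0006 0 0 0 0" --pt "0.66 -0.005 0.0006 0 0 0 0" --pt "0.66 -0.008 0.0006 0 0 0 0" --pt "0.66 -0.011 0.0006 0 0 0 0" --pt "0.66 -0.014 0.0006 0 0 0 0" --pt "0.66 -0.017 0.0006 0 0 0 0" --pt "0.66 -0.02 0.0006 0 0 0 0" --pt "0.66 -0.023 0.0006 0 0 0 0" --pt "0.66 -0.025 0.0006 0 0 0 0"

```text
time_s: 8.05
tcp_pos: [0.531, 0.1044, 0.0526]
ee_rot: [[-1.0, 0.0, -0.002], [0.0, 1.0, -0.001], [0.002, -0.001, -1.0]]
wrist_force: [-5.3, -3.8, 1.2]
gripper_width: 0.173
```

```bash
python3 - <<'E'
from h import *
for n in ['wrist','side']: snap(n,n+'5')
im=load('wrist5')['frame']; cv2.imwrite('pics/w5z.png',cv2.resize(im[0:200,200:400,::-1],None,fx=3,fy=3,interpolation=cv2.INTER_NEAREST))
im=load('side5')['frame']; cv2.imwrite('pics/s5z.png',cv2.resize(im[230:340,200:360,::-1],None,fx=4,fy=4,interpolation=cv2.INTER_NEAREST))
s=sense();print(s['tcp_pos'],s['wrist_force'])
E
```

```text
[0.53138096 0.1044916  0.05259975] [-3.6984505  -4.96921089  0.75846777]
```

View pics/w5z.png

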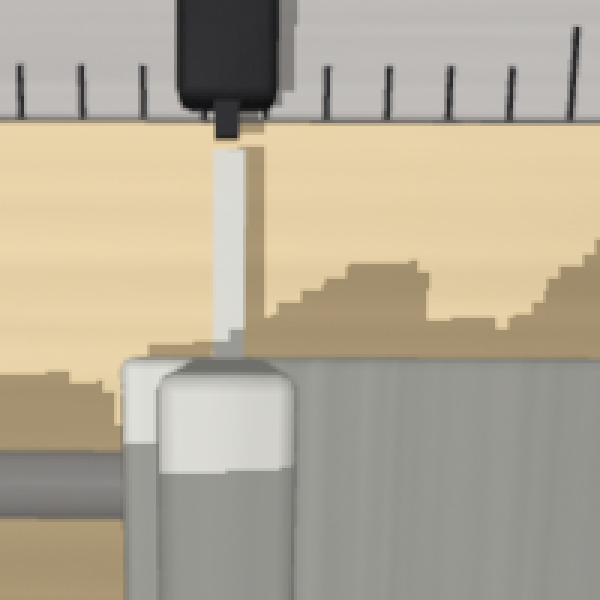

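View pics/s5z.png

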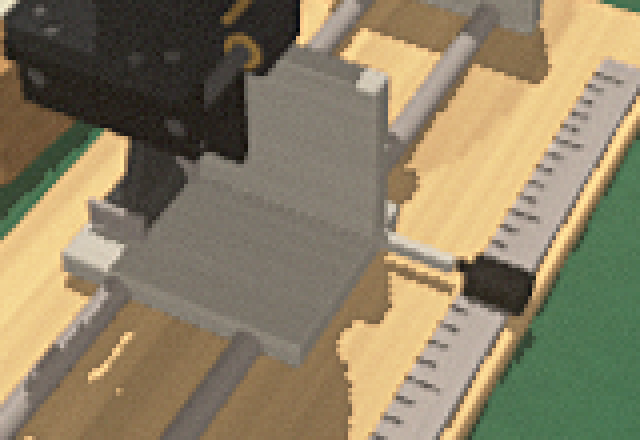

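Emit:
jog_arm --pt "0.66 -0.001 -0.0002 0 0 0 0" --pt "0.66 -0.003 -0.0002 0 0 0 0" --pt "0.66 -0.006 -0.0002 0 0 0 0" --pt "0.66 -0.009 -0.0002 0 0 0 0" --pt "0.66 -0.012 -0.0002 0 0 0 0" --pt "0.66 -0.015 -0.0002 0 0 0 0" --pt "0.66 -0.018 -0.0002 0 0 0 0" --pt "0.66 -0.02 -0.0002 0 0 0 0" --pt "0.66 -0.022 -0.0002 0 0 0 0" --pt "0.66 -0.022 -0.0002 0 0 0 0"

```text
time_s: 8.98
tcp_pos: [0.5529, 0.1043, 0.0526]
ee_rot: [[-1.0, -0.0, -0.003], [0.0, 1.0, -0.001], [0.003, -0.001, -1.0]]
wrist_force: [-5.2, -5.0, 0.7]
gripper_width: 0.171
```

```bash
python3 - <<'E'
from h import *
for n in ['wrist','side','scene']: snap(n,n+'6')
im=load('wrist6')['frame']; cv2.imwrite('pics/w6z.png',cv2.resize(im[0:200,200:400,::-1],None,fx=3,fy=3,interpolation=cv2.INTER_NEAREST))
im=load('side6')['frame']; cv2.imwrite('pics/s6z.png',cv2.resize(im[230:340,200:360,::-1],None,fx=4,fy=4,interpolation=cv2.INTER_NEAREST))
s=sense();print(s['tcp_pos'],s['wrist_force'])
E
```

```text
[0.55289889 0.10428358 0.05260802] [-4.24549343 -3.516278    0.82907759]
```

View pics/w6z.png

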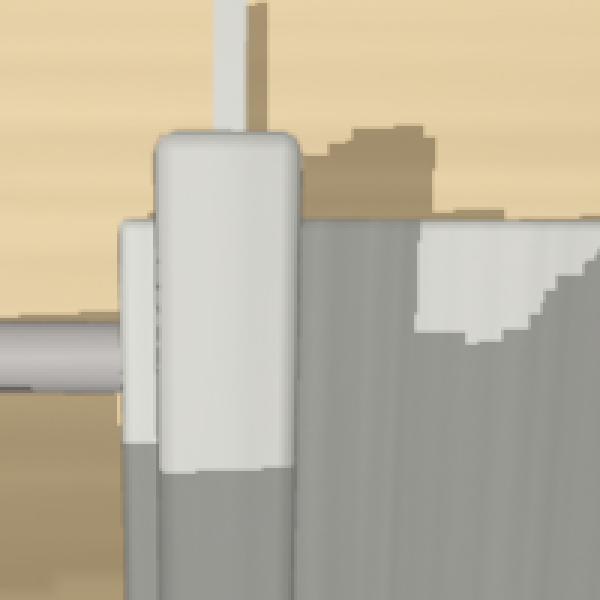

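View pics/s6z.png

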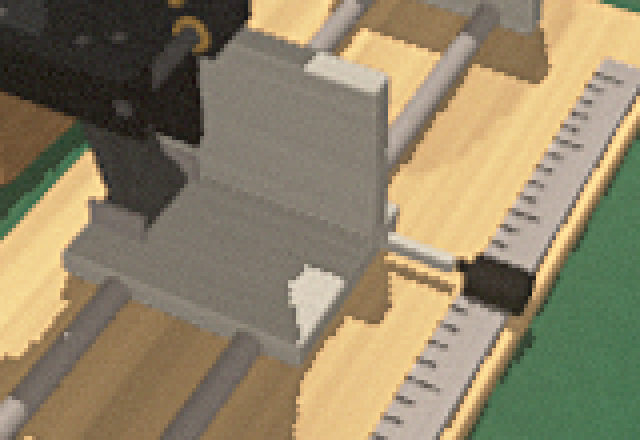

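Emit:
jog_arm --pt "0.66 -0.001 0 0 0 0 0" --pt "0.66 -0.002 0 0 0 0 0" --pt "0.66 -0.003 0 0 0 0 0" --pt "0.66 -0.004 0 0 0 0 0" --pt "0.66 -0.005 0 0 0 0 0" --pt "0.66 -0.006 0 0 0 0 0" --pt "0.66 -0.006 0 0 0 0 0" --pt "0.66 -0.006 0 0 0 0 0" --pt "0.66 -0.006 0 0 0 0 0" --pt "0.66 -0.006 0 0 0 0 0"

```text
time_s: 9.97
tcp_pos: [0.558, 0.1041, 0.052]
ee_rot: [[-1.0, 0.0, -0.005], [0.0, 1.0, -0.001], [0.005, -0.001, -1.0]]
wrist_force: [-5.9, -3.8, -0.2]
gripper_width: 0.167
```

Emit:
jog_arm --pt "0.66 -0.001 0 0 0 0 0" --pt "0.66 -0.002 0 0 0 0 0" --pt "0.66 -0.003 0 0 0 0 0" --pt "0.66 -0.003 0 0 0 0 0" --pt "0.66 -0.003 0 0 0 0 0" --pt "0.66 -0.003 0 0 0 0 0" --pt "0.66 -0.003 0 0 0 0 0" --pt "0.66 -0.003 0 0 0 0 0" --pt "0.66 -0.003 0 0 0 0 0" --pt "0.66 -0.003 0 0 0 0 0"

```text
time_s: 10.8
tcp_pos: [0.5585, 0.1034, 0.0516]
ee_rot: [[-1.0, 0.0, -0.01], [0.0, 1.0, -0.003], [0.01, -0.003, -1.0]]
wrist_force: [-9.1, -3.9, 2.6]
gripper_width: 0.172
```

```bash
python3 - <<'E'
from h import *
for n in ['wrist','side','scene']: snap(n,n+'7')
im=load('wrist7')['frame']; cv2.imwrite('pics/w7z.png',cv2.resize(im[0:200,200:400,::-1],None,fx=3,fy=3,interpolation=cv2.INTER_NEAREST))
im=load('side7')['frame']; cv2.imwrite('pics/s7z.png',cv2.resize(im[230:340,200:360,::-1],None,fx=4,fy=4,interpolation=cv2.INTER_NEAREST))
im=load('scene7')['frame']; cv2.imwrite('pics/c7z.png',cv2.resize(im[110:270,260:450,::-1],None,fx=4,fy=4,interpolation=cv2.INTER_CUBIC)[:600])
s=sense();print(s['tcp_pos'],s['wrist_force'])
E
```

```text
[0.5584768  0.10334372 0.05159054] [-9.72270173 -3.63525303  2.8055528 ]
```

View pics/s7z.png

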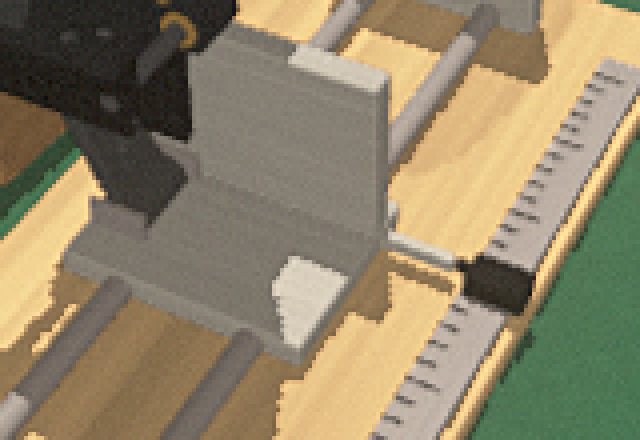

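View pics/c7z.png

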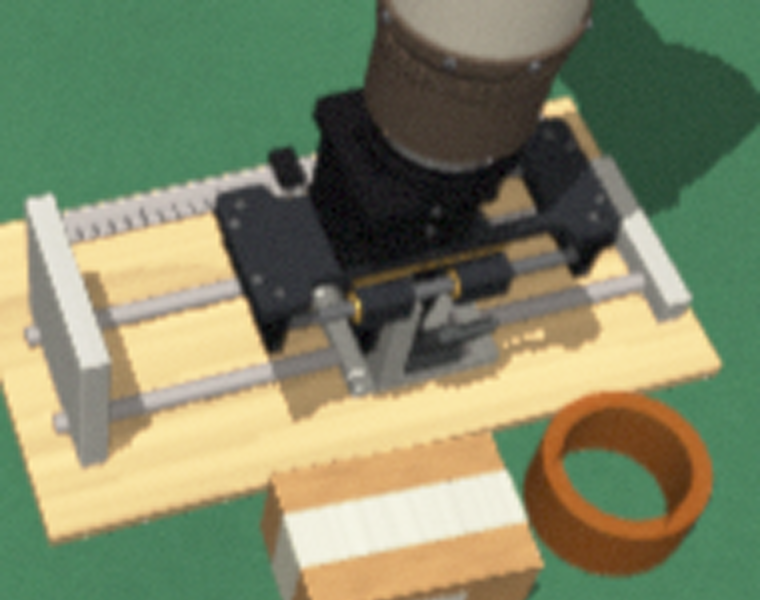

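Emit:
jog_arm --pt "0.66 -0.001 0.0004 0 0 0 0" --pt "0.66 -0.002 0.0008 0 0 0 0" --pt "0.66 -0.003 0.0008 0 0 0 0" --pt "0.66 -0.003 0.0008 0 0 0 0" --pt "0.66 -0.003 0.0008 0 0 0 0" --pt "0.66 -0.003 0.0008 0 0 0 0" --pt "0.66 -0.003 0.0008 0 0 0 0" --pt "0.66 -0.003 0.0008 0 0 0 0" --pt "0.66 -0.003 0.0008 0 0 0 0" --pt "0.66 -0.003 0.0008 0 0 0 0"

```text
time_s: 11.78
tcp_pos: [0.5589, 0.1033, 0.0514]
ee_rot: [[-1.0, 0.001, -0.015], [0.001, 1.0, -0.005], [0.015, -0.005, -1.0]]
wrist_force: [-16.6, -3.1, 6.4]
gripper_width: 0.175
```

```bash
python3 - <<'E'
from h import *
for n in ['wrist','side','scene']: snap(n,n+'8')
P=np.array([.5166,.1055])
c=load('scene8')
im=cv2.resize(c['frame'][110:270,260:450,::-1],None,fx=4,fy=4,interpolation=cv2.INTER_CUBIC)
for th,col in [(.45,(255,0,255)),(.3,(0,255,255))]:
  for dy in (.012,.046):
    for r in (.0,.075):
      q=proj(c,[P[0]+.045+r*np.sin(th),P[1]+dy,.026+r*np.cos(th)]); cv2.circle(im,(int((q[0]-260+.5)*4),int((q[1]-110+.5)*4)),3,col,1)
cv2.imwrite('pics/c8z.png',im[:600])
im=load('side8')['frame']; cv2.imwrite('pics/s8z.png',cv2.resize(im[260:330,270:350,::-1],None,fx=8,fy=8,interpolation=cv2.INTER_NEAREST))
im=load('side5')['frame']; cv2.imwrite('pics/s5y.png',cv2.resize(im[260:330,270:350,::-1],None,fx=8,fy=8,interpolation=cv2.INTER_NEAREST))
a=load('side5')['frame'][260:330,270:350]; b=load('side8')['frame'][260:330,270:350]
cv2.imwrite('pics/cmp.png',cv2.resize(np.hstack([a,b])[:,:,::-1],None,fx=5,fy=5,interpolation=cv2.INTER_NEAREST))
cv2.imwrite('pics/wrist8.png',load('wrist8')['frame'][:,:,::-1])
s=sense();print(s['tcp_pos'],s['wrist_force'])
E
```

```text
[0.55887056 0.10329313 0.05134509] [-14.83462282  -2.96768032   6.3491466 ]
```

View pics/c8z.png

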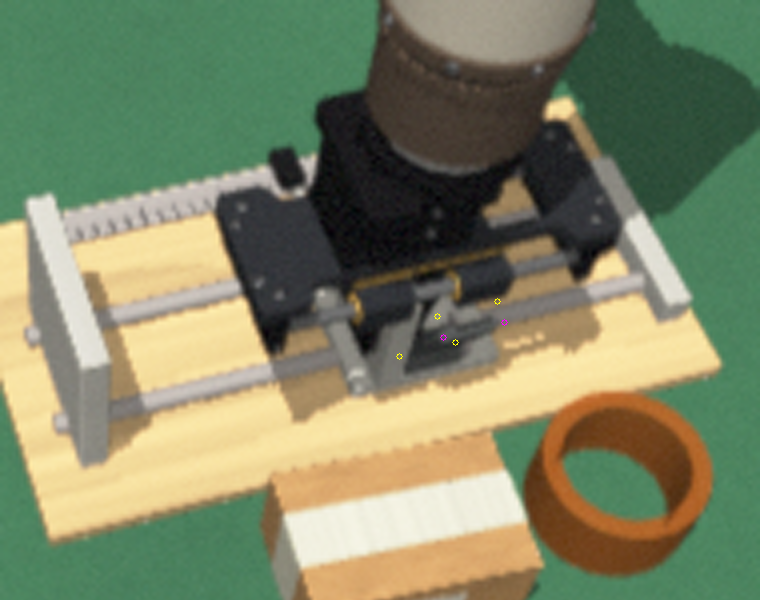

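View pics/cmp.png

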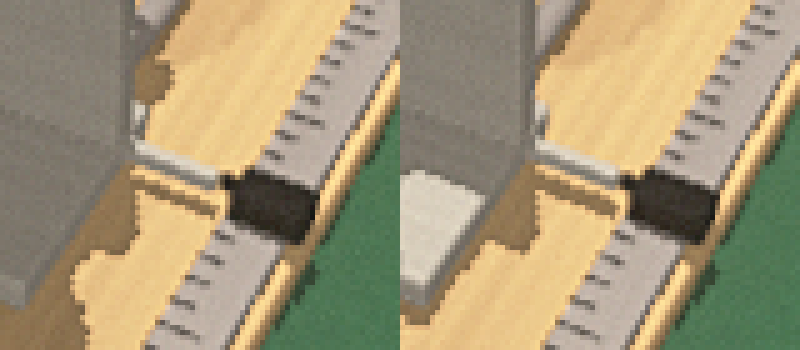

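View pics/wrist8.png

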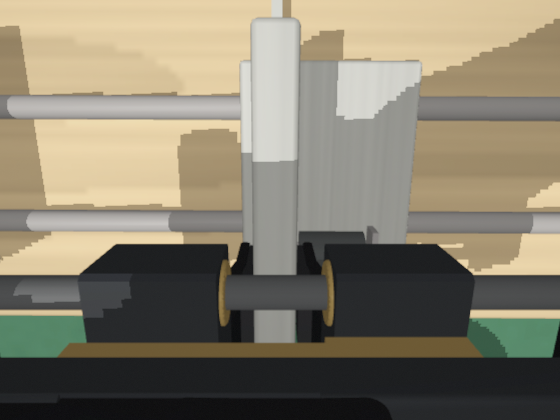

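```bash
python3 - <<'E'
from h import *
def edges(row,lo,hi):  # sub-pixel half-level crossings of a profile
    p=row[lo:hi].astype(float); g=np.abs(np.diff(p)); return p.round().astype(int)
for t,r in [('wrist5',[60,80]),('wrist6',[10,25]),('wrist7',[2,8]),('wrist8',[2,8])]:
    im=load(t)['frame']; 
    for k in r: print(t,k,edges(im[k,:,2],262,292))
im=load('wrist5')['frame']
for k in (38,42): print('nose',edges(im[k,:,2],262,292))
E
```

```text
wrist5 60 [170 170 170 169 170 170 170 170 177 202 212 211 212 212 212 211 211 211
 211 176 126 115 115 115 115 115 155 169 170 169]
wrist5 80 [170 170 170 170 170 170 170 170 178 204 212 213 213 212 212 212 212 212
 212 167 115 116 115 115 115 114 155 170 169 170]
wrist6 10 [167 167 167 167 167 167 167 167 175 201 210 209 209 209 209 209 210 209
 210 197 150 112 112 113 113 113 113 153 167 167]
wrist6 25 [165 166 166 166 166 166 166 166 174 201 210 210 210 210 210 210 210 210
 210 186 137 111 111 111 111 111 111 151 165 165]
wrist7 2 [168 168 168 168 168 168 168 168 168 197 208 208 208 208 208 209 209 208
 208 208 164 114 114 113 114 114 113 114 114 154]
wrist7 8 [166 166 166 166 166 166 166 167 166 198 209 209 209 209 209 209 209 209
 209 197 150 113 112 113 112 113 113 113 112 152]
wrist8 2 [168 168 168 168 169 168 168 168 168 190 205 208 209 209 208 208 208 209
 209 208 164 114 114 114 114 113 113 113 114 154]
wrist8 8 [166 166 166 166 166 166 166 166 166 190 206 209 209 209 209 209 209 209
 209 208 164 112 112 112 113 112 112 113 113 152]
nose [166 166 167 166 137  82  49 145 167 118  52  53  53  53  52  51  53  75
 105 113 113 114 114 114 155 119  52 109 157 169]
nose [171 171 171 171 171 171 171 171 171 121  52  52  52  52  53  53  53  76
 106 116 116 116 116 116 116 116 157 171 171 171]
```

```bash
python3 - <<'E'
from h import *
for t,u,v,z in [('wrist5',275.91,60,.0245),('wrist5',275.2,42,.024),('wrist5',275.2,42,.027),('wrist6',262+13.95,18,.0245),('wrist7',262+14.35,5,.0245),('wrist8',262+14.5,6,.0245)]:
    print(t,onz(load(t),u,v,z).round(5))
print(load('wrist8')['world_from_camera'].round(4).tolist())
for t in ['side4','side5','side6','side7','side8']:
    a=load('side5')['frame'][286:302,297:314].astype(np.float32).mean(2); 
    pass
from numpy import float32
ref=cv2.cvtColor(load('side5')['frame'],cv2.COLOR_RGB2GRAY)
for t in ['side4','side6','side7','side8']:
    g=cv2.cvtColor(load(t)['frame'],cv2.COLOR_RGB2GRAY)
    for nm,(y0,y1,x0,x1) in {'tongue':(286,300,296,314),'clip':(292,312,312,336)}.items():
        up=4; a=cv2.resize(ref[y0:y1,x0:x1],None,fx=up,fy=up,interpolation=cv2.INTER_CUBIC); b=cv2.resize(g[y0-3:y1+3,x0-3:x1+3],None,fx=up,fy=up,interpolation=cv2.INTER_CUBIC)
        r=cv2.matchTemplate(b,a,cv2.TM_CCOEFF_NORMED); _,m,_,l=cv2.minMaxLoc(r); print(t,nm,round(m,3),(l[0]/up-3,l[1]/up-3))
E
```

```text
wrist5 [0.43756 0.10487 0.0245 ]
wrist5 [0.42946 0.10454 0.024  ]
wrist5 [0.42996 0.10454 0.027  ]
wrist6 [0.44097 0.10476 0.0245 ]
wrist7 [0.44092 0.10401 0.0245 ]
wrist8 [0.44146 0.104   0.0245 ]
[[0.002, 0.9705, 0.2412, 0.4917], [1.0, -0.0008, -0.005, 0.1045], [-0.0046, 0.2412, -0.9705, 0.2151], [0.0, 0.0, 0.0, 1.0]]
side4 tongue 0.509 (3.0, 0.5)
side4 clip 0.996 (0.0, 0.0)
side6 tongue 0.99 (0.0, 0.0)
side6 clip 0.998 (0.0, 0.0)
side7 tongue 0.943 (0.0, -0.5)
side7 clip 0.996 (0.0, 0.0)
side8 tongue 0.942 (0.0, -0.5)
side8 clip 0.996 (0.0, 0.0)
```

Emit:
jog_arm --pt "0.67 0.0005 0 0 0 0 0" --pt "0.68 0.001 0 0 0 0 0" --pt "0.69 0.001 0 0 0 0 0" --pt "0.7 0.001 0 0 0 0 0" --pt "0.71 0.001 0 0 0 0 0" --pt "0.72 0.001 0 0 0 0 0" --pt "0.72 0.001 0 0 0 0 0" --pt "0.72 0.001 0 0 0 0 0" --pt "0.72 0.001 0 0 0 0 0" --pt "0.72 0.001 0 0 0 0 0"

```text
time_s: 12.77
tcp_pos: [0.5589, 0.1037, 0.0514]
ee_rot: [[-1.0, 0.001, -0.013], [0.001, 1.0, -0.003], [0.013, -0.004, -1.0]]
wrist_force: [-12.0, -4.4, 5.3]
gripper_width: 0.159
```

```bash
python3 - <<'E'
from h import *
for n in ['wrist','side']: snap(n,n+'9')
im=load('wrist9')['frame']
for k in (2,8): print(im[k,262:292,2])
from numpy import float32
ref=cv2.cvtColor(load('side5')['frame'],cv2.COLOR_RGB2GRAY)
for t in ['side9']:
    g=cv2.cvtColor(load(t)['frame'],cv2.COLOR_RGB2GRAY)
    for nm,(y0,y1,x0,x1) in {'tongue':(286,300,296,314),'clip':(292,312,312,336)}.items():
        up=4; a=cv2.resize(ref[y0:y1,x0:x1],None,fx=up,fy=up,interpolation=cv2.INTER_CUBIC); b=cv2.resize(g[y0-3:y1+3,x0-3:x1+3],None,fx=up,fy=up,interpolation=cv2.INTER_CUBIC)
        r=cv2.matchTemplate(b,a,cv2.TM_CCOEFF_NORMED); _,m,_,l=cv2.minMaxLoc(r); print(t,nm,round(m,3),(l[0]/up-3,l[1]/up-3))
c=load('wrist9')
for u in (276,276.5,277): print(onz(c,u,5,.0245).round(5))
s=sense();print(s['tcp_pos'],s['wrist_force'],s['gripper_width']*87)
E
```

```text
[168 168 168 168 168 168 168 168 168 183 202 208 208 208 209 208 208 209
 208 209 185 138 114 114 114 114 113 114 154 168]
[166 166 166 166 166 166 165 166 166 182 202 209 209 209 209 209 209 209
 209 208 185 136 112 112 112 111 112 112 152 165]
side9 tongue 0.985 (0.0, 0.0)
side9 clip 0.998 (0.0, 0.0)
[0.44121 0.10429 0.0245 ]
[0.44121 0.10452 0.0245 ]
[0.44121 0.10476 0.0245 ]
[0.55892253 0.10370588 0.05136619] [-13.09796604  -3.41129947   4.84025916] 13.819126720486345
```

Emit:
jog_arm --pt "0.72 0 0 0 0 0 0" --pt "0.72 0 0 0 0 0 0" --pt "0.72 0 0 0 0 0 0" --pt "0.72 0 0 0 0 0 0" --pt "0.72 0 0 0 0 0 0" --pt "0.72 0 0 0 0 0 0" --pt "0.72 0 0 0 0 0 0" --pt "0.72 0 0 0 0 0 0" --pt "0.72 0 0 0 0 0 0" --pt "0.72 0 0 0 0 0 0"

```text
time_s: 13.7
tcp_pos: [0.5589, 0.1037, 0.0514]
ee_rot: [[-1.0, 0.001, -0.013], [0.001, 1.0, -0.003], [0.013, -0.003, -1.0]]
wrist_force: [-12.3, -4.5, 5.2]
gripper_width: 0.158
```

```bash
python3 - <<'E'
from h import *
for n in ['wrist','side','scene']: snap(n,n+'A')
im=load('wristA')['frame']
for k in (2,8): print(im[k,268:286,2])
s=sense();print(s['tcp_pos'],s['wrist_force'],s['gripper_width']*87)
a=load('sceneA')['frame'][110:270,260:450]
cv2.imwrite('pics/cAz.png',cv2.resize(a[:,:,::-1],None,fx=3.5,fy=3.5,interpolation=cv2.INTER_CUBIC))
# lever side: paddle top edge in scene
E
```

```text
[168 169 168 183 203 208 208 209 208 208 208 209 208 208 185 138 113 113]
[166 166 166 182 203 209 209 209 208 209 209 209 208 208 184 136 112 112]
[0.55892925 0.10369781 0.05136698] [-12.67147262  -4.37258643   5.13351825] 14.207216214628243
```

View pics/cAz.png

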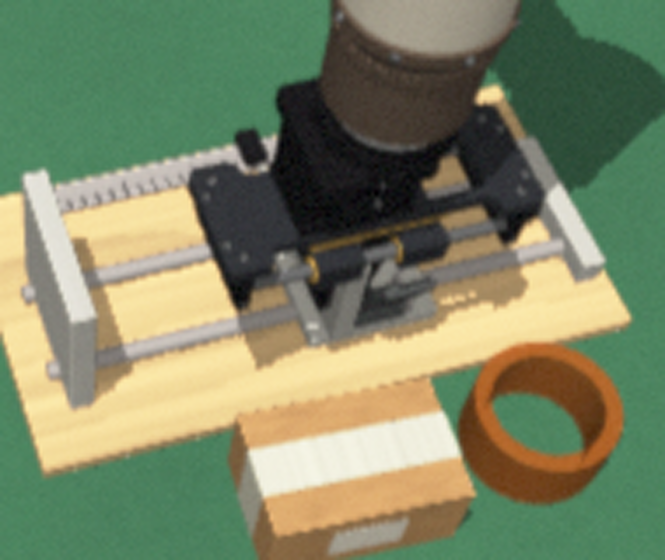

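View pics/sideA.png

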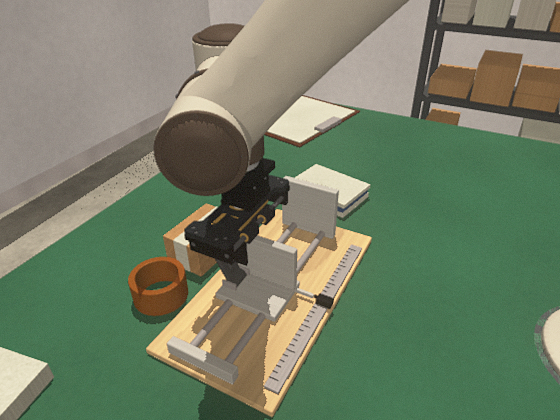

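```bash
python3 -c "
from station import *
print(finish_job())"
```

```text
the job is handed in; nothing more can be done
None
```

I slid the leg about 64 mm out to the pointer by its upright plate. I then ran the pinch along the plate towards +x, so that the +y finger pushed the cam lever closed. I handed the job in at about 14 s, with the plate still gripped and the lever still pressed.

**Leg at the pointer:** The wrist camera put the tongue within about 0.2 mm of the pointer nose in y. By then the nose was out of its view, so I compared against its position from an earlier wrist picture. In the side view the tongue and clip matched that earlier aligned view, and a repeat about 1 s later gave the same tongue reading.

**Lever closed:** Pushing 3 mm further raised the force from about 9 N to 15 N with almost no movement. The tool stopped at x = 0.559, close to the 0.5593 I had worked out for the lever's stop. In the scene view the lever's tip lies within a few pixels of the fully closed position. The lever angle was judged only from these checks.

**Left alone:** The clip did not move in the side view. The tape roll, carton and notebooks look unmoved in the pictures.

**Disagreements:**
- The leg slipped about 0.5 mm short while I pressed the lever against its stop. Firming the grip brought it back.
- The wrist and side cameras differed by several mm on the plate's x position. I had first assumed the board was centred on the gauge origin, but it is about 10 mm off, so I measured from the plate and tongue instead.

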